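# Impact sockets back on the stud rack in order of size

## Task

Put the four loose impact sockets back on the empty studs of the welded rack, mouth down as they stand, one to a stud and seated flat, so that all six sockets run in order of size from the small one to the large one that are already at the ends. Leave those two end sockets where they are.

Things in the scene. Friction and masses are not known exactly. Their poses are not given: they have to be found in the camera images.
- socket_1: Loose black steel impact socket, the smallest of the four loose ones: a plain upright cylinder 34 mm in diameter and 48 mm tall, about 0.2 kg, standing on the bench with its open mouth down (mouth 23 mm wide, 30 mm deep) and the square drive hole (13 mm) on top. It is to go on the rack the same way up. Origin at the centre of its underside; z along its axis, upwards.
- socket_2: Loose black steel impact socket, the second smallest of the four loose ones: a plain upright cylinder 41 mm in diameter and 54 mm tall, about 0.32 kg, standing on the bench with its open mouth down (mouth 28 mm wide, 36 mm deep) and the square drive hole (13 mm) on top. It is to go on the rack the same way up. Origin at the centre of its underside; z along its axis, upwards.
- socket_3: Loose black steel impact socket, the second largest of the four loose ones: a plain upright cylinder 48 mm in diameter and 60 mm tall, about 0.46 kg, standing on the bench with its open mouth down (mouth 33 mm wide, 42 mm deep) and the square drive hole (13 mm) on top. It is to go on the rack the same way up. Origin at the centre of its underside; z along its axis, upwards.
- socket_4: Loose black steel impact socket, the largest of the four loose ones: a plain upright cylinder 55 mm in diameter and 66 mm tall, about 0.6 kg, standing on the bench with its open mouth down (mouth 37 mm wide, 48 mm deep) and the square drive hole (13 mm) on top. It is to go on the rack the same way up. Origin at the centre of its underside; z along its axis, upwards.
- end_small: Black steel impact socket of the same kind, already standing mouth down on the stud at one end of the rack: 27 mm in diameter and 42 mm tall, smaller than all the loose ones. Which end of the rack it stands at changes. Origin at the centre of its underside; z upwards. It stays where it is.
- end_large: Black steel impact socket of the same kind, already standing mouth down on the stud at one end of the rack: 62 mm in diameter and 72 mm tall, larger than all the loose ones. Which end of the rack it stands at changes. Origin at the centre of its underside; z upwards. It stays where it is.
- stud_a: One of the rack's four empty studs, all alike; its letter does not tell its place in the row: an upright steel pin 8 mm thick, 22 mm tall, tapered to 4 mm over the top 5 mm. Origin at its foot, on the rack's flat top, 30 mm above the bench. The six studs stand in one straight line along the rack's middle, 75 mm apart; the two end studs carry the end sockets, the four empty ones lie between.
- stud_b: One of the rack's four empty studs, all alike; its letter does not tell its place in the row: an upright steel pin 8 mm thick, 22 mm tall, tapered to 4 mm over the top 5 mm. Origin at its foot, on the rack's flat top, 30 mm above the bench. The rack is a fixed blue-painted upturned steel channel, 460 x 80 mm, lying roughly crosswise (along y), up to 12 degrees askew.
- stud_c: One of the rack's four empty studs, all alike; its letter does not tell its place in the row: an upright steel pin 8 mm thick, 22 mm tall, tapered to 4 mm over the top 5 mm. Origin at its foot, on the rack's flat top, 30 mm above the bench. 
- stud_d: One of the rack's four empty studs, all alike; its letter does not tell its place in the row: an upright steel pin 8 mm thick, 22 mm tall, tapered to 4 mm over the top 5 mm. Origin at its foot, on the rack's flat top, 30 mm above the bench. 
Mind the look-alikes: they are no part of the job. What is shaped like the socket_1 but yellow is not meant. Leave any yellow look-alike of the socket_4 alone.

How it is judged:
By the outcome, as a careful person would: the job done as asked, in the order asked, and still so for the second after the job is handed in, with the robot touching nothing.
It also fails if it takes over 88 s, if anything falls off the work surface, if the arm or the gripper's body presses on something with over 40 N, if the wrist force passes 120 N, or if a joint passes its speed limit or range.

## Robot

A 7-joint arm with a two-finger parallel gripper is mounted at the origin on the work surface. World frame = base frame: x ahead of the robot, y to its left, z up, the work surface at z = 0. Lengths are in mm, angles in rad, forces in N, time in s.
With the tool pointing down it reaches from about 350 to 900 mm from the base axis. Payload 19.9 kg.
Tool frame: the origin (TCP) lies on the front face of the gripper's body, between the roots of the fingers; the fingertips stand 73 mm ahead of it and the grasp point (between the pads) lies 54 mm ahead of it (robot.pinch_z is the z of the grasp point in the tool frame, in mm); z points along the fingers, y is the line along which they close (so a half turn about z gives the same grasp; the last joint's range is limited). The gripper opens to 85 mm and grips with 20 to 120 N. Pads are 22 mm wide; open, the fingers measure 114 mm over their backs; the gripper's body (76 mm by 85 mm) begins 54 mm behind the grasp point. The pads swing forward as they close: fully open they stand 13 mm farther back than shut.
Start: joints at [-1.23, 0.417, -0.01, 1.614, 0.005, 1.111, -0.053], TCP at [232.857, 579.988, 303.86] pointing down, gripper open.
Joint ranges: [-2.81, 2.81], [-0.39, 2.02], [-1.27, 1.25], [0.06, 2.57], [-1.19, 4.33], [0.19, 2], [-2.82, 2.82]. Speed limits (rad/s): [1.89, 1.89, 2.39, 2.39, 3.01, 3.01, 3.01].

## Interface

Orientations are given as a rotation vector (axis times angle).
In Python, from bench import robot, snapshot, camera_info, cut_out, place_of gives the robot as it stands. The module is installed in compiled form; this text tells all that it offers.
- The arm moves only by the tool apply_moves, never from a script. Its argument "steps" is a list of rows, each an object of numbers: "ax", "ay", "az": the turn, a rotation vector about the tool's x, y, z in rad; "x", "y", "z": the shift along the tool's x, y, z in cm; "grip": the closure, from 0 (fully open) to 1 (shut). A call has 1 to 8 rows; each row is the pose to reach, as a shift and turn from the pose commanded when the call began, along the tool's axes at that moment; what a row does not reach only later rows make up. A row lasts 1/12 s, in which the tool goes at most 41.7 mm and 7.16 degrees, less where a joint would pass 70% of its speed; a pose out of reach is approached as far as the arm can. A call with a gripper value outside its range is refused whole. The fingers move at their own pace and stop on an object; "squeeze" is the grip in N (left out, the last holds). Time passes only in rows, so rows that repeat a pose let the fingers close. It gives the time, the measured TCP pose, the force, the opening and the grip force at its end, in the units of the state.
- robot.read_state(): the state, without advancing time (a new reading comes with each control period).
- snapshot(name): name is "side" or "top" or "wrist"; returns the picture (384x512x3 uint8, blue, green, red); there is no depth.
- camera_info(name): a dict with "fx", "fy", "cx", "cy" (pixels), "k1" (the pictures are not rectified: a ray, as slopes to the right and down, at radius r is drawn at 1 + k1 r^2 times it, then the intrinsics apply), "view" (4x4, takes a point from world to camera coordinates); the wrist camera has in their place "mount" (4x4, takes a point from camera to tool coordinates, whose origin is the TCP and whose axes are the flange's). Camera axes: x right, y down, z forward; pixel columns grow to the right and rows downward; lengths in mm; the calibration is good to about 2 mm. A picture is of the moment at which its call begins: read the wrist's pose just before it. camera_info takes no time and is no camera call.
- robot.sign_off(): hands the job in; it is judged then, once.
Trained networks look in the newest picture that a camera, given by its name, has taken for a name from the list of things; names that differ only in an ending like _2 or _b are one class to them, and where a whole thing is asked for, a point or a joint stands for the part that bears it (a point fixed in the world has none). Each returns a list of dicts, best first, with "confidence" (0 to 1); they miss things now and then, are a little off and sometimes report something else, mostly with a low value. They report only what shows in the picture. A call takes as long as a camera call. They do not tell look-alikes from the thing itself.
- cut_out(camera, label): "mask" (384x512 bool, what is visible of it).
- place_of(camera, label): "centre" ([x, y, z] in mm, in world coordinates, good to about 4 mm: a listed point, or the origin of a listed thing).
The state is a dict: "time_s": time; "q": joint angles; "joint_vel": joint speeds; "joint_torque": joint torques, N m; "tcp_pos": TCP position; "orientation": TCP orientation; "force": force on the tool from outside, world axes, zero at the start; "wrist_torque": the same for the moment, N m; "grip_width": finger opening in mm; "grasp_force": force on a finger pad.
Only numpy, scipy, OpenCV 4.12 (cv2) and the standard library are available. Lean on these libraries where they do the work, as an engineer would, in place of code of your own. Each camera call takes 0.05 s, during which the arm holds its last target. There are 200 camera calls.

## Working session

There is one attempt and no reset: what is moved stays moved. The work goes in short steps, Python scripts to look and compute and a tool call to move; the robot and the scene stay as the last step left them, time stands still between calls to the robot, and variables do not carry over. Pictures are saved under pics/ and viewed, at most 14 in all, crops included, and the job is handed in when it is done.

Besides the shell and the picture viewer there is one more tool, called after "Emit:" as name(argument=value, ...) on one line, values as JSON. apply_moves: Moves the arm, as the interface text tells. Its arguments: {"type":"object","properties":{"steps":{"type":"array"},"squeeze":{"type":"number"}},"required":["steps"]}

```bash
mkdir -p pics; ls; cat > h.py <<'E'
import numpy as np, cv2
from bench import robot, snapshot, camera_info, cut_out, place_of
from scipy.spatial.transform import Rotation as R
E
python3 - <<'E'
from h import *
for c in ("top","side"):
    im=snapshot(c); cv2.imwrite(f"pics/{c}0.png",im)
    for l in ("socket_1","stud_a","end_small","end_large"):
        for d in place_of(c,l): print(c,l,np.round(d["centre"]),round(d["confidence"],2))
s=robot.read_state(); print(s)
ci=camera_info("top");print(ci)
print(camera_info("wrist"))
E
```

```text
pics
top socket_1 [ 400. -278.    2.] 0.92
top socket_1 [ 391. -383.   -2.] 0.9
top socket_1 [ 434. -111.    1.] 0.79
top socket_1 [376. 244.  -2.] 0.72
top socket_1 [ 302. -310.    0.] 0.71
top socket_1 [461. 110.  -1.] 0.44
top stud_a [653. -10.  32.] 0.44
top stud_a [664.  67.  29.] 0.41
top end_small [686. 211.  29.] 0.67
top end_small [ 632. -158.   31.] 0.58
top end_small [ 432. -111.   -1.] 0.49
top end_large [ 630. -157.   28.] 0.66
side socket_1 [ 403. -278.   -0.] 0.92
side socket_1 [421. 315.   1.] 0.9
side socket_1 [ 299. -316.    1.] 0.88
side socket_1 [372. 243.  -1.] 0.87
side socket_1 [454. 109.  -3.] 0.87
side socket_1 [ 435. -108.   -2.] 0.73
side socket_1 [ 395. -384.    2.] 0.66
side stud_a [673. 144.  26.] 0.62
side stud_a [651.  -7.  29.] 0.61
side stud_a [641. -79.  26.] 0.59
side stud_a [684. 216.  36.] 0.49
side stud_a [664.  63.  30.] 0.41
side end_small [683. 216.  34.] 0.62
side end_small [373. 244.   1.] 0.34
side end_large [ 629. -156.   30.] 0.88
side end_large [371. 242.   1.] 0.43
{'time_s': 0.5, 'q': array([-1.2304748 ,  0.41742441, -0.01029924,  1.6
[... 901 characters left out ...]
, -1.17417893e-01,
         4.93437331e+02],
       [ 1.17628938e-01,  1.47663753e-02, -9.92947827e-01,
         1.20738449e+03],
       [ 0.00000000e+00,  0.00000000e+00,  0.00000000e+00,
         1.00000000e+00]])}
{'fx': 301.65081528413833, 'fy': 301.65081528413833, 'cx': 257.76010877642847, 'cy': 193.90812614676796, 'k1': 0.024334471909806536, 'mount': array([[ 7.42458485e-04, -9.46111253e-01, -3.23840927e-01,
         8.37764367e+01],
       [ 9.99999498e-01,  4.84716169e-04,  8.76549771e-04,
        -8.31319883e-02],
       [-6.72342669e-04, -3.23841415e-01,  9.46111138e-01,
        -7.00670225e+01],
       [ 0.00000000e+00,  0.00000000e+00,  0.00000000e+00,
         1.00000000e+00]])}
```

View pics/top0.png

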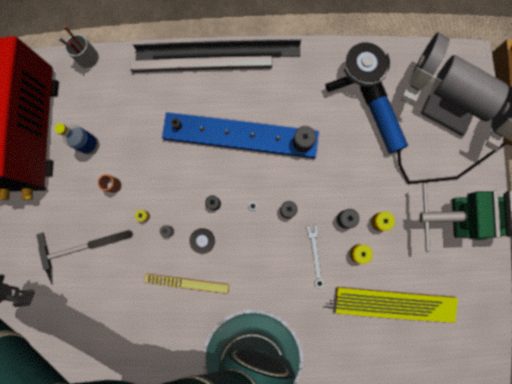

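View pics/side0.png

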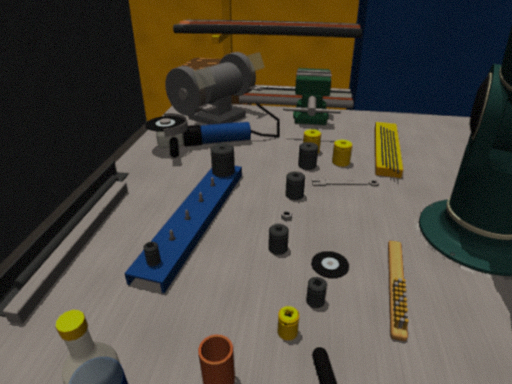

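The top view shows black sockets at about (166,231), (212,203), (288,210) and (348,218), and yellow ones at (142,215), (384,221) and (361,255). The rack's small end is at (176,124) and its large end at (304,139). Next I fit cylinder silhouettes to the masks to get sizes and positions.

```bash
cat >> h.py <<'E'
from scipy.optimize import least_squares
def proj(P,ci):
    V=ci["view"]; c=P@V[:3,:3].T+V[:3,3]; s=c[:,:2]/c[:,2:]
    s=s*(1+ci["k1"]*(s**2).sum(1,keepdims=True))
    return s*[ci["fx"],ci["fy"]]+[ci["cx"],ci["cy"]]
def cyl(x,y,z,d,h,ci):
    a=np.linspace(0,2*np.pi,48)
    ring=np.c_[x+d/2*np.cos(a),y+d/2*np.sin(a)]
    p=proj(np.r_[np.c_[ring,0*a+z],np.c_[ring,0*a+z+h]],ci)
    return cv2.convexHull(p.astype(np.float32))
def feat(hull):
    m=cv2.moments(hull); return np.array([m["m10"]/m["m00"],m["m01"]/m["m00"],m["m00"]])
# height as a function of diameter: 27/42 ... 62/72
def fit(mask,x0,z,ci):
    v,u=np.nonzero(mask); t=np.array([u.mean(),v.mean(),np.sqrt(len(u))])
    def f(p):
        q=feat(cyl(p[0],p[1],z,p[2],42+(p[2]-27)*6/7,ci)); q[2]=np.sqrt(abs(q[2])); return q-t
    return least_squares(f,[x0[0],x0[1],45]).x
E
python3 - <<'E'
from h import *
G={"A":(374,244,0),"B":(457,109,0),"C":(434,-110,0),"D":(401,-278,0),"S":(684,214,30),"L":(630,-157,30)}
for c in ("top","side"):
    im=snapshot(c); ci=camera_info(c); 
    best={}
    for l in ("socket_1","end_small","end_large"):
        for d in cut_out(c,l):
            m=d["mask"]; v,u=np.nonzero(m)
            for k,g in G.items():
                e=feat(cyl(*g,45,57,ci))[:2]
                if np.hypot(*(e-[u.mean(),v.mean()]))<12:
                    col=im[m].mean(0)
                    print(c,l,k,np.round(fit(m,g,g[2],ci),1),round(d["confidence"],2),len(u),np.round(col))
    for d in place_of(c,"stud_a"): print(c,np.round(d["centre"],1),round(d["confidence"],2))
s=robot.read_state()
print(R.from_rotvec(s["orientation"]).as_matrix().round(3))
E
```

```text
top socket_1 C [ 429.5 -110.4   46.8] 0.66 251 [73. 75. 77.]
top socket_1 D [ 401. -278.   45.] 0.65 344 [65. 67. 68.]
top socket_1 B [449.8 107.3  45. ] 0.53 168 [62. 63. 64.]
top socket_1 A [372.8 239.5  39.2] 0.45 123 [71. 74. 78.]
top end_small S [685.2 211.3  38. ] 0.59 101 [50. 41. 36.]
top end_large L [ 622.8 -154.3   59.8] 0.96 460 [65. 64. 63.]
top [663.2  68.3  31.3] 0.6
top [650.4  -5.7  29.6] 0.49
side socket_1 C [ 432.2 -109.6   46.1] 0.7 488 [32. 33. 34.]
side socket_1 A [374.4 244.1  45. ] 0.63 563 [34. 36. 37.]
side socket_1 D [ 406.  -283.8   45. ] 0.62 501 [32. 34. 35.]
side socket_1 B [457. 109.  45.] 0.61 508 [30. 32. 32.]
side end_small S [684. 214.  45.] 0.56 350 [31. 29. 28.]
side end_small A [375.8 244.4  45. ] 0.3 530 [31. 33. 33.]
side end_large L [ 628.9 -154.5   60.9] 0.74 716 [29. 30. 29.]
side [643.3 -80.9  28.7] 0.57
side [663.3  64.5  29. ] 0.49
side [654.9  -9.6  30.4] 0.47
side [672.3 142.4  28.6] 0.39
[[-0.928  0.373  0.   ]
 [ 0.373  0.928 -0.   ]
 [-0.    -0.    -1.   ]]
```

```bash
cat >> h.py <<'E'
def fit2(mask,x0,z,d,ci):
    v,u=np.nonzero(mask); t=np.array([u.mean(),v.mean()]); h=42+(d-27)*6/7
    r=least_squares(lambda p:feat(cyl(p[0],p[1],z,d,h,ci))[:2]-t,x0[:2],diff_step=0.01)
    return r.x,len(u)/feat(cyl(*r.x,z,d,h,ci))[2]
E
python3 - <<'E'
from h import *
G={"A":(374,244,0,34),"B":(457,109,0,41),"C":(434,-110,0,48),"D":(401,-278,0,55),"S":(684,214,30,27),"L":(630,-157,30,62)}
for c in ("top","side"):
  ci=camera_info(c); im=snapshot(c)
  for rep in range(1):
    for l in ("socket_1","end_small","end_large"):
        for d in cut_out(c,l):
            m=d["mask"]; v,u=np.nonzero(m)
            for k,g in G.items():
                e=feat(cyl(*g,42+(g[3]-27)*6/7,ci))[:2]
                if np.hypot(*(e-[u.mean(),v.mean()]))<10:
                    x,r=fit2(m,g,g[2],g[3],ci); print(c,l,k,x.round(1),"area ratio",round(r,2))
E
```

```text
top socket_1 D [ 399.1 -279.5] area ratio 0.97
top socket_1 C [ 428.8 -110.2] area ratio 1.08
top socket_1 B [453.1 107.2] area ratio 1.03
top end_small S [682.1 212.3] area ratio 0.99
top end_large L [ 624.5 -155.8] area ratio 0.95
side socket_1 D [ 403.7 -276.5] area ratio 0.97
side socket_1 C [ 431.8 -108.2] area ratio 0.96
side socket_1 A [374.1 244.4] area ratio 0.94
side socket_1 B [455.1 107.3] area ratio 0.97
side end_small S [684.1 215.8] area ratio 0.86
side end_large L [ 628.7 -154.8] area ratio 0.94
```

Area ratios near 1 confirm the sizes: A=1, B=2, C=3, D=4. The rack centre is about (657,30), with its axis along (0.1485,0.989), and the small end is at +y.

```bash
cat >> h.py <<'E'
u=np.array([.1485,.989,0]);v=np.array([.989,-.1485,0]);T=np.c_[u,v,[0,0,-1]]
c0=np.array([657,30,0])
PICK={1:(374,243.5,0),2:(455,108,0),3:(431,-109.5,0),4:(401.5,-278,0)}
PUT={i+1:c0+k*u for i,k in enumerate((112.5,37.5,-37.5,-112.5))}
def go(P):
    s=robot.read_state(); M=R.from_rotvec(s["orientation"]).as_matrix()
    print("t",round(s["time_s"],2),"tcp",s["tcp_pos"].round(1),"F",s["force"].round(1),"w",round(s["grip_width"],1),"shift cm",(M.T@(np.array(P,float)-s["tcp_pos"])/10).round(2),"turn",R.from_matrix(M.T@T).as_rotvec().round(3))
E
python3 -c "
from h import *
go((374,243.5,200))
for i in (1,2,3,4):
    d=np.array(PUT[i])-PICK[i]; print(i,PUT[i].round(1),'pick->put cm',(T.T@d/10).round(2))
    if i<4: d=np.array(PICK[i+1])-PUT[i]; print('put->next',(T.T@d/10).round(2))
"
```

```text
t 1.4 tcp [232.8 580.  303.9] F [ 0.2 -0.9  0.3] w 85.6 shift cm [-25.64 -25.97  10.39] turn [-0.     0.     1.338]
1 [673.7 141.3   0. ] pick->put cm [-5.66 31.16  0.  ]
put->next [ -6.54 -21.14   0.  ]
2 [662.6  67.1   0. ] pick->put cm [-0.96 21.14  0.  ]
put->next [-20.9  -20.28   0.  ]
3 [651.4  -7.1   0. ] pick->put cm [13.4  20.28  0.  ]
put->next [-30.5 -20.7   0. ]
4 [640.3 -81.3   0. ] pick->put cm [23.  20.7  0. ]
```

Emit:
apply_moves(steps=[{"x":-25.6,"y":-26.0,"z":10.4,"az":1.337,"grip":0},{"x":-25.6,"y":-26.0,"z":10.4,"az":1.337,"grip":0},{"x":-25.6,"y":-26.0,"z":10.4,"az":1.337,"grip":0},{"x":-25.6,"y":-26.0,"z":10.4,"az":1.337,"grip":0},{"x":-25.6,"y":-26.0,"z":10.4,"az":1.337,"grip":0},{"x":-25.6,"y":-26.0,"z":10.4,"az":1.337,"grip":0},{"x":-25.6,"y":-26.0,"z":10.4,"az":1.337,"grip":0},{"x":-25.6,"y":-26.0,"z":10.4,"az":1.337,"grip":0}])

```text
$.steps[0]: bad value
```

```bash
python3 -c "
from h import *
go((374,243.5,200))"
```

```text
t 1.4 tcp [232.8 580.  303.9] F [ 0.2 -0.9  0.3] w 85.6 shift cm [-25.64 -25.97  10.39] turn [-0.     0.     1.338]
```

Emit:
apply_moves(steps=[{"ax":0,"ay":0,"az":0.12,"x":-2.5,"y":-2.6,"z":1.0,"grip":0},{"ax":0,"ay":0,"az":0.24,"x":-5,"y":-5.2,"z":2.0,"grip":0},{"ax":0,"ay":0,"az":0.36,"x":-7.5,"y":-7.8,"z":3.0,"grip":0},{"ax":0,"ay":0,"az":0.48,"x":-10,"y":-10.4,"z":4.0,"grip":0},{"ax":0,"ay":0,"az":0.6,"x":-12.5,"y":-13,"z":5.0,"grip":0},{"ax":0,"ay":0,"az":0.72,"x":-15,"y":-15.6,"z":6.0,"grip":0},{"ax":0,"ay":0,"az":0.84,"x":-17.5,"y":-18.2,"z":7.0,"grip":0},{"ax":0,"ay":0,"az":0.96,"x":-20,"y":-20.8,"z":8.0,"grip":0}])

```text
time_s: 2.07
tcp_pos: [341.3, 310.8, 223.7]
orientation: [-1.96, -2.455, -0.001]
force: [1.5, 0.9, -0.1]
grip_width: 85.5
grasp_force: 0.0
```

```bash
python3 -c "
from h import *
go((374,243.5,200))"
```

```text
t 2.07 tcp [341.3 310.8 223.7] F [ 1.5  0.9 -0.1] w 85.5 shift cm [-7.29  1.7   2.37] turn [ 0.    -0.001  0.372]
```

Emit:
apply_moves(steps=[{"ax":0,"ay":0,"az":0.12,"x":-3,"y":0.7,"z":1,"grip":0},{"ax":0,"ay":0,"az":0.24,"x":-6,"y":1.4,"z":2,"grip":0},{"ax":0,"ay":0,"az":0.372,"x":-7.29,"y":1.7,"z":2.37,"grip":0},{"ax":0,"ay":0,"az":0.372,"x":-7.29,"y":1.7,"z":2.37,"grip":0},{"ax":0,"ay":0,"az":0.372,"x":-7.29,"y":1.7,"z":2.37,"grip":0}])

```text
time_s: 2.48
tcp_pos: [374.2, 245.1, 200.2]
orientation: [2.374, 2.057, -0.0]
force: [-0.1, 0.8, 0.1]
grip_width: 85.3
grasp_force: 0.0
```

```bash
cat >> h.py <<'E'
def wproj(P,s,ci):
    M=R.from_rotvec(s["orientation"]).as_matrix(); t=(np.atleast_2d(P)-s["tcp_pos"])@M
    m=ci["mount"]; c=(t-m[:3,3])@m[:3,:3]; q=c[:,:2]/c[:,2:]
    q=q*(1+ci["k1"]*(q**2).sum(1,keepdims=True)); return q*[ci["fx"],ci["fy"]]+[ci["cx"],ci["cy"]]
E
python3 -c "
from h import *
go((374,243.5,84))
s=robot.read_state(); im=snapshot('wrist')
for d in place_of('wrist','socket_1'): print(np.round(d['centre'],1),d['confidence'])
for d in place_of('wrist','stud_a'): print('stud',np.round(d['centre'],1),d['confidence'])
ci=camera_info('wrist')
a=np.linspace(0,6.28,40)
for z in (0,48):
    p=wproj(np.c_[374+17*np.cos(a),243.5+17*np.sin(a),0*a+z],s,ci)
    cv2.polylines(im,[p.round().astype(np.int32)],True,(0,0,255),1)
cv2.imwrite('pics/w1.png',im)"
```

```text
t 2.48 tcp [374.2 245.1 200.2] F [-0.1  0.8  0.1] w 85.3 shift cm [-0.16  0.   11.62] turn [0.    0.    0.006]
[373.2 245.2   4. ] 0.89
[419.9 319.2  -0.5] 0.85
[452.3 104.1   0.7] 0.82
```

View pics/w1.png

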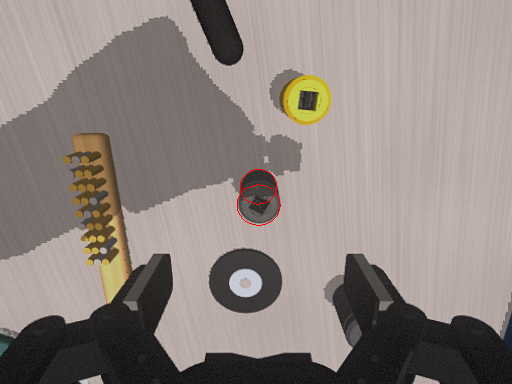

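The wrist view shows socket_1 at (258,200), right inside my projected outline. I'm descending and gripping.

Emit:
apply_moves(steps=[{"ax":0,"ay":0,"az":0.006,"x":-0.16,"y":0,"z":4,"grip":0},{"ax":0,"ay":0,"az":0.006,"x":-0.16,"y":0,"z":8,"grip":0},{"ax":0,"ay":0,"az":0.006,"x":-0.16,"y":0,"z":10.6,"grip":0},{"ax":0,"ay":0,"az":0.006,"x":-0.16,"y":0,"z":11.6,"grip":0},{"ax":0,"ay":0,"az":0.006,"x":-0.16,"y":0,"z":11.6,"grip":1},{"ax":0,"ay":0,"az":0.006,"x":-0.16,"y":0,"z":11.6,"grip":1},{"ax":0,"ay":0,"az":0.006,"x":-0.16,"y":0,"z":11.6,"grip":1},{"ax":0,"ay":0,"az":0.006,"x":-0.16,"y":0,"z":11.6,"grip":1}], squeeze=60)

```text
time_s: 3.3
tcp_pos: [374.4, 244.4, 85.7]
orientation: [-2.38, -2.051, -0.004]
force: [-0.9, 0.2, -0.0]
grip_width: 38.8
grasp_force: 0.0
```

Emit:
apply_moves(steps=[{"ax":0,"ay":0,"az":0,"x":0,"y":0,"z":0,"grip":1},{"ax":0,"ay":0,"az":0,"x":0,"y":0,"z":0,"grip":1},{"ax":0,"ay":0,"az":0,"x":0,"y":0,"z":0,"grip":1},{"ax":0,"ay":0,"az":0,"x":0,"y":0,"z":0,"grip":1}])

```text
time_s: 3.63
tcp_pos: [374.4, 244.4, 85.8]
orientation: [-2.38, -2.05, -0.004]
force: [-2.9, -0.4, 18.8]
grip_width: 32.5
grasp_force: 57.7
```

Emit:
apply_moves(steps=[{"ax":0,"ay":0,"az":0,"x":0,"y":0,"z":-3,"grip":1},{"ax":0,"ay":0,"az":0,"x":0,"y":0,"z":-7,"grip":1},{"ax":0,"ay":0,"az":0,"x":-0.5,"y":2,"z":-10,"grip":1},{"ax":0,"ay":0,"az":0,"x":-1,"y":5.5,"z":-11,"grip":1},{"ax":0,"ay":0,"az":0,"x":-1.7,"y":9.4,"z":-11,"grip":1},{"ax":0,"ay":0,"az":0,"x":-2.4,"y":13.3,"z":-11,"grip":1},{"ax":0,"ay":0,"az":0,"x":-3.1,"y":17.2,"z":-11,"grip":1},{"ax":0,"ay":0,"az":0,"x":-3.8,"y":21.1,"z":-11,"grip":1}])

```text
time_s: 4.3
tcp_pos: [578.5, 174.2, 195.4]
orientation: [2.38, 2.051, 0.002]
force: [-1.0, 0.5, -2.2]
grip_width: 32.1
grasp_force: 60.5
```

Emit:
apply_moves(steps=[{"ax":0,"ay":0,"az":0,"x":-0.7,"y":3.8,"z":0,"grip":1},{"ax":0,"ay":0,"az":0,"x":-1.4,"y":7.5,"z":0,"grip":1},{"ax":0,"ay":0,"az":0,"x":-1.86,"y":9.6,"z":0,"grip":1},{"ax":0,"ay":0,"az":0,"x":-1.86,"y":10.06,"z":0,"grip":1},{"ax":0,"ay":0,"az":0,"x":-1.86,"y":10.06,"z":0,"grip":1},{"ax":0,"ay":0,"az":0,"x":-1.86,"y":10.06,"z":0,"grip":1}])

```text
time_s: 4.8
tcp_pos: [673.0, 141.9, 194.5]
orientation: [-2.38, -2.05, 0.0]
force: [-0.7, 0.1, -2.5]
grip_width: 32.3
grasp_force: 60.6
```

```bash
python3 -c "
from h import *
go(PUT[1]+[0,0,116])
s=robot.read_state(); im=snapshot('wrist')
for d in place_of('wrist','stud_a'): print('stud',np.round(d['centre'],1),d['confidence'])
ci=camera_info('wrist')
for k in PUT:
  p=wproj(np.array([PUT[k]+[0,0,30],PUT[k]+[0,0,52]]),s,ci).round().astype(int)
  cv2.line(im,p[0].tolist(),p[1].tolist(),(0,0,255),1)
cv2.imwrite('pics/w2.png',im)"
```

```text
t 4.8 tcp [673.  141.9 194.5] F [-0.7  0.1 -2.5] w 32.3 shift cm [-0.05  0.08  7.85] turn [-0. -0.  0.]
stud [667.6 145.4  31.8] 0.71
stud [650.2  -8.2  27.2] 0.53
```

View pics/w2.png

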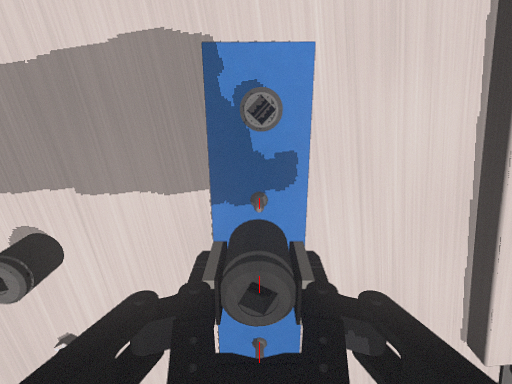

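The red stud projections sit on the studs at (259,202) and (260,350), so the rack calibration is good. I'm lowering socket_1.

Emit:
apply_moves(steps=[{"ax":0,"ay":0,"az":0,"x":0,"y":0,"z":3,"grip":1},{"ax":0,"ay":0,"az":0,"x":0,"y":0,"z":5.2,"grip":1},{"ax":0,"ay":0,"az":0,"x":0,"y":0,"z":6.4,"grip":1},{"ax":0,"ay":0,"az":0,"x":0,"y":0,"z":7.2,"grip":1},{"ax":0,"ay":0,"az":0,"x":0,"y":0,"z":7.6,"grip":1},{"ax":0,"ay":0,"az":0,"x":0,"y":0,"z":7.8,"grip":1},{"ax":0,"ay":0,"az":0,"x":0,"y":0,"z":7.8,"grip":1}])

```text
time_s: 5.48
tcp_pos: [673.8, 141.6, 116.8]
orientation: [2.38, 2.05, 0.001]
force: [-0.9, 0.0, -2.4]
grip_width: 32.5
grasp_force: 60.6
```

Emit:
apply_moves(steps=[{"ax":0,"ay":0,"az":0,"x":0,"y":0,"z":0.1,"grip":1},{"ax":0,"ay":0,"az":0,"x":0,"y":0,"z":0.15,"grip":1},{"ax":0,"ay":0,"az":0,"x":0,"y":0,"z":0.15,"grip":1}])

```text
time_s: 5.73
tcp_pos: [674.1, 141.5, 116.0]
orientation: [2.38, 2.049, 0.002]
force: [-2.0, -0.6, 4.9]
grip_width: 32.3
grasp_force: 61.4
```

Emit:
apply_moves(steps=[{"ax":0,"ay":0,"az":0,"x":0,"y":0,"z":0,"grip":0},{"ax":0,"ay":0,"az":0,"x":0,"y":0,"z":0,"grip":0},{"ax":0,"ay":0,"az":0,"x":0,"y":0,"z":0,"grip":0},{"ax":0,"ay":0,"az":0,"x":0,"y":0,"z":0,"grip":0},{"ax":0,"ay":0,"az":0,"x":0,"y":0,"z":0,"grip":0},{"ax":0,"ay":0,"az":0,"x":0,"y":0,"z":-2,"grip":0},{"ax":0,"ay":0,"az":0,"x":0,"y":0,"z":-6,"grip":0},{"ax":0,"ay":0,"az":0,"x":0,"y":0,"z":-8.4,"grip":0}])

```text
time_s: 6.4
tcp_pos: [674.0, 141.3, 201.3]
orientation: [2.38, 2.049, 0.001]
force: [0.6, -0.6, 0.2]
grip_width: 85.3
grasp_force: 0.0
```

Emit:
apply_moves(steps=[{"ax":0,"ay":0,"az":0,"x":-1.1,"y":-3.6,"z":0,"grip":0},{"ax":0,"ay":0,"az":0,"x":-2.2,"y":-7.2,"z":0,"grip":0},{"ax":0,"ay":0,"az":0,"x":-3.3,"y":-10.8,"z":0,"grip":0},{"ax":0,"ay":0,"az":0,"x":-4.4,"y":-14.4,"z":0,"grip":0},{"ax":0,"ay":0,"az":0,"x":-5.5,"y":-18,"z":0,"grip":0},{"ax":0,"ay":0,"az":0,"x":-6.5,"y":-21.1,"z":0,"grip":0},{"ax":0,"ay":0,"az":0,"x":-6.5,"y":-21.1,"z":0,"grip":0},{"ax":0,"ay":0,"az":0,"x":-6.5,"y":-21.1,"z":0,"grip":0}])

```text
time_s: 7.07
tcp_pos: [454.4, 108.6, 199.2]
orientation: [-2.38, -2.05, -0.001]
force: [0.5, 0.3, -0.1]
grip_width: 85.5
grasp_force: 0.0
```

```bash
cat >> h.py <<'E'
def look(k,d,name):
    P=PICK[k]; go((P[0],P[1],85)); s=robot.read_state(); im=snapshot('wrist'); ci=camera_info('wrist')
    for q in place_of('wrist','socket_1'):
        if np.hypot(q['centre'][0]-P[0],q['centre'][1]-P[1])<40: print(np.round(q['centre'],1),q['confidence'])
    a=np.linspace(0,6.28,40)
    for z in (0,42+(d-27)*6/7):
        p=wproj(np.c_[P[0]+d/2*np.cos(a),P[1]+d/2*np.sin(a),0*a+z],s,ci)
        cv2.polylines(im,[p.round().astype(np.int32)],True,(0,0,255),1)
    cv2.imwrite(f'pics/{name}.png',im)
E
python3 -c "
from h import *
look(2,41,'w3')"
```

```text
t 7.07 tcp [454.4 108.6 199.2] F [ 0.5  0.3 -0.1] w 85.5 shift cm [-0.06  0.07 11.42] turn [ 0.    -0.001  0.   ]
[452.3 104.8   1.7] 0.8
```

View pics/w3.png

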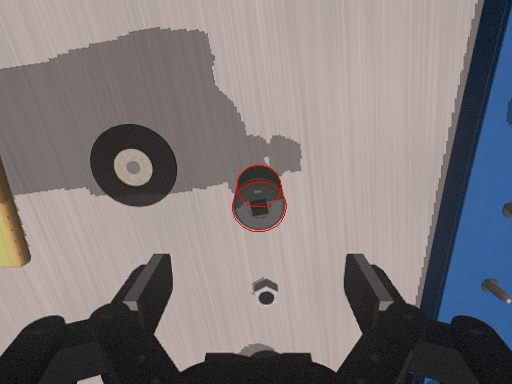

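The outline again sits on socket_2 at (259,200), so I'm grasping.

Emit:
apply_moves(steps=[{"ax":0,"ay":0,"az":0,"x":-0.05,"y":0.05,"z":4,"grip":0},{"ax":0,"ay":0,"az":0,"x":-0.05,"y":0.05,"z":8,"grip":0},{"ax":0,"ay":0,"az":0,"x":-0.05,"y":0.05,"z":10.4,"grip":0},{"ax":0,"ay":0,"az":0,"x":-0.05,"y":0.05,"z":11.4,"grip":0},{"ax":0,"ay":0,"az":0,"x":-0.05,"y":0.05,"z":11.4,"grip":1},{"ax":0,"ay":0,"az":0,"x":-0.05,"y":0.05,"z":11.4,"grip":1},{"ax":0,"ay":0,"az":0,"x":-0.05,"y":0.05,"z":11.4,"grip":1},{"ax":0,"ay":0,"az":0,"x":-0.05,"y":0.05,"z":11.4,"grip":1}])

```text
time_s: 7.83
tcp_pos: [456.6, 108.3, 86.2]
orientation: [2.38, 2.05, 0.004]
force: [-3.2, -1.2, 27.4]
grip_width: 40.1
grasp_force: 57.3
```

Emit:
apply_moves(steps=[{"ax":0,"ay":0,"az":0,"x":0,"y":0,"z":0,"grip":1},{"ax":0,"ay":0,"az":0,"x":0,"y":0,"z":0,"grip":1},{"ax":0,"ay":0,"az":0,"x":0,"y":0,"z":0,"grip":1},{"ax":0,"ay":0,"az":0,"x":0,"y":0,"z":0,"grip":1}])

```text
time_s: 8.17
tcp_pos: [456.6, 108.3, 86.3]
orientation: [2.38, 2.05, 0.004]
force: [-1.4, -0.6, 10.4]
grip_width: 39.8
grasp_force: 59.0
```

Emit:
apply_moves(steps=[{"ax":0,"ay":0,"az":0,"x":0,"y":0,"z":-3,"grip":1},{"ax":0,"ay":0,"az":0,"x":0,"y":0,"z":-7,"grip":1},{"ax":0,"ay":0,"az":0,"x":0,"y":1,"z":-10,"grip":1},{"ax":0,"ay":0,"az":0,"x":-0.2,"y":4.5,"z":-11,"grip":1},{"ax":0,"ay":0,"az":0,"x":-0.4,"y":8.5,"z":-11,"grip":1},{"ax":0,"ay":0,"az":0,"x":-0.6,"y":12.5,"z":-11,"grip":1},{"ax":0,"ay":0,"az":0,"x":-0.8,"y":16.5,"z":-11,"grip":1},{"ax":0,"ay":0,"az":0,"x":-0.96,"y":19.8,"z":-11,"grip":1}])

```text
time_s: 8.83
tcp_pos: [652.4, 68.5, 196.2]
orientation: [2.379, 2.049, 0.003]
force: [-0.2, -0.9, -2.4]
grip_width: 39.9
grasp_force: 61.7
```

Emit:
apply_moves(steps=[{"ax":0,"ay":0,"az":0,"x":0,"y":1.2,"z":0,"grip":1},{"ax":0,"ay":0,"az":0,"x":0,"y":1.34,"z":0,"grip":1},{"ax":0,"ay":0,"az":0,"x":0,"y":1.34,"z":0,"grip":1}])

```text
time_s: 9.08
tcp_pos: [663.6, 66.9, 195.4]
orientation: [2.381, 2.049, 0.0]
force: [-0.3, 0.5, -2.4]
grip_width: 39.9
grasp_force: 61.8
```

```bash
python3 -c "
from h import *
go(PUT[2]+[0,0,116])"
```

```text
t 9.08 tcp [663.6  66.9 195.4] F [-0.3  0.5 -2.4] w 39.9 shift cm [ 0.01 -0.11  7.94] turn [ 0.001  0.    -0.   ]
```

Emit:
apply_moves(steps=[{"ax":0,"ay":0,"az":0,"x":0,"y":-0.1,"z":3,"grip":1},{"ax":0,"ay":0,"az":0,"x":0,"y":-0.1,"z":5.2,"grip":1},{"ax":0,"ay":0,"az":0,"x":0,"y":-0.1,"z":6.4,"grip":1},{"ax":0,"ay":0,"az":0,"x":0,"y":-0.1,"z":7.2,"grip":1},{"ax":0,"ay":0,"az":0,"x":0,"y":-0.1,"z":7.7,"grip":1},{"ax":0,"ay":0,"az":0,"x":0,"y":-0.1,"z":7.9,"grip":1},{"ax":0,"ay":0,"az":0,"x":0,"y":-0.1,"z":7.95,"grip":1},{"ax":0,"ay":0,"az":0,"x":0,"y":-0.1,"z":7.95,"grip":1}])

```text
time_s: 9.75
tcp_pos: [662.7, 67.3, 116.5]
orientation: [2.38, 2.05, 0.002]
force: [-3.0, 0.4, 2.9]
grip_width: 39.7
grasp_force: 62.0
```

Emit:
apply_moves(steps=[{"ax":0,"ay":0,"az":0,"x":0,"y":0,"z":0,"grip":0},{"ax":0,"ay":0,"az":0,"x":0,"y":0,"z":0,"grip":0},{"ax":0,"ay":0,"az":0,"x":0,"y":0,"z":0,"grip":0},{"ax":0,"ay":0,"az":0,"x":0,"y":0,"z":0,"grip":0},{"ax":0,"ay":0,"az":0,"x":0,"y":0,"z":0,"grip":0},{"ax":0,"ay":0,"az":0,"x":0,"y":0,"z":-2,"grip":0},{"ax":0,"ay":0,"az":0,"x":0,"y":0,"z":-6,"grip":0},{"ax":0,"ay":0,"az":0,"x":0,"y":0,"z":-8.4,"grip":0}])

```text
time_s: 10.42
tcp_pos: [662.7, 67.0, 201.8]
orientation: [2.38, 2.049, 0.001]
force: [1.3, 0.3, 0.5]
grip_width: 85.5
grasp_force: 0.0
```

Emit:
apply_moves(steps=[{"ax":0,"ay":0,"az":0,"x":-2.8,"y":-2.7,"z":0,"grip":0},{"ax":0,"ay":0,"az":0,"x":-5.6,"y":-5.4,"z":0,"grip":0},{"ax":0,"ay":0,"az":0,"x":-8.4,"y":-8.1,"z":0,"grip":0},{"ax":0,"ay":0,"az":0,"x":-11.2,"y":-10.8,"z":0,"grip":0},{"ax":0,"ay":0,"az":0,"x":-14,"y":-13.5,"z":0,"grip":0},{"ax":0,"ay":0,"az":0,"x":-16.8,"y":-16.2,"z":0,"grip":0},{"ax":0,"ay":0,"az":0,"x":-19.6,"y":-18.9,"z":0,"grip":0},{"ax":0,"ay":0,"az":0,"x":-20.9,"y":-20.2,"z":0,"grip":0}])

```text
time_s: 11.08
tcp_pos: [428.1, -111.8, 199.3]
orientation: [-2.383, -2.046, 0.0]
force: [1.6, -1.4, 0.2]
grip_width: 85.6
grasp_force: 0.0
```

Emit:
apply_moves(steps=[{"ax":0,"ay":0,"az":0,"x":0,"y":0,"z":0,"grip":0},{"ax":0,"ay":0,"az":0,"x":0,"y":0,"z":0,"grip":0}])

```text
time_s: 11.25
tcp_pos: [431.3, -109.9, 199.6]
orientation: [2.382, 2.048, 0.001]
force: [0.3, -1.0, -0.0]
grip_width: 85.5
grasp_force: 0.0
```

```bash
python3 -c "
from h import *
look(3,48,'w4')"
```

```text
t 11.25 tcp [ 431.3 -109.9  199.6] F [ 0.3 -1.  -0. ] w 85.5 shift cm [ 0.03 -0.04 11.46] turn [ 0.001 -0.    -0.002]
[ 429.7 -106.6   -2. ] 0.56
```

View pics/w4.png

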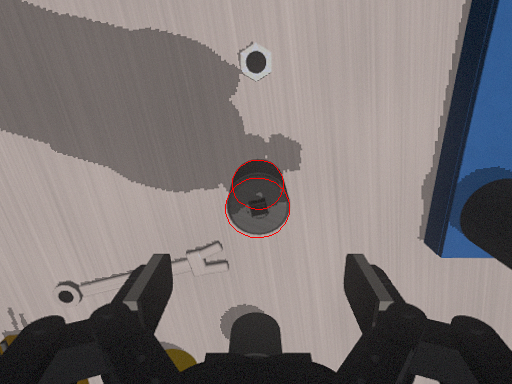

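The socket at (258,205) sits about 2 px higher in the picture than my outline, so I'm shifting x by about +1.5 mm. The wrench jaw at (210,255) is clear of the fingers.

Emit:
apply_moves(steps=[{"ax":0,"ay":0,"az":0,"x":0.15,"y":0,"z":4,"grip":0},{"ax":0,"ay":0,"az":0,"x":0.15,"y":0,"z":8,"grip":0},{"ax":0,"ay":0,"az":0,"x":0.15,"y":0,"z":10.4,"grip":0},{"ax":0,"ay":0,"az":0,"x":0.15,"y":0,"z":11.4,"grip":0},{"ax":0,"ay":0,"az":0,"x":0.15,"y":0,"z":11.4,"grip":1},{"ax":0,"ay":0,"az":0,"x":0.15,"y":0,"z":11.4,"grip":1},{"ax":0,"ay":0,"az":0,"x":0.15,"y":0,"z":11.4,"grip":1},{"ax":0,"ay":0,"az":0,"x":0.15,"y":0,"z":11.4,"grip":1}])

```text
time_s: 12.02
tcp_pos: [432.7, -108.0, 86.8]
orientation: [2.379, 2.049, 0.003]
force: [-2.8, 0.6, 6.3]
grip_width: 46.8
grasp_force: 60.2
```

Emit:
apply_moves(steps=[{"ax":0,"ay":0,"az":0,"x":0,"y":0,"z":0,"grip":1},{"ax":0,"ay":0,"az":0,"x":0,"y":0,"z":0,"grip":1},{"ax":0,"ay":0,"az":0,"x":0,"y":0,"z":0,"grip":1},{"ax":0,"ay":0,"az":0,"x":0,"y":0,"z":0,"grip":1}], squeeze=70)

```text
time_s: 12.35
tcp_pos: [432.6, -108.0, 86.8]
orientation: [2.379, 2.049, 0.003]
force: [-1.4, -0.5, 7.4]
grip_width: 46.4
grasp_force: 70.4
```

Emit:
apply_moves(steps=[{"ax":0,"ay":0,"az":0,"x":0,"y":0,"z":-3,"grip":1},{"ax":0,"ay":0,"az":0,"x":0,"y":0,"z":-7,"grip":1},{"ax":0,"ay":0,"az":0,"x":0.5,"y":1,"z":-10.5,"grip":1},{"ax":0,"ay":0,"az":0,"x":2.5,"y":4,"z":-11,"grip":1},{"ax":0,"ay":0,"az":0,"x":4.5,"y":7.3,"z":-11,"grip":1},{"ax":0,"ay":0,"az":0,"x":6.6,"y":10.6,"z":-11,"grip":1},{"ax":0,"ay":0,"az":0,"x":8.8,"y":13.9,"z":-11,"grip":1},{"ax":0,"ay":0,"az":0,"x":11,"y":17.2,"z":-11,"grip":1}])

```text
time_s: 13.02
tcp_pos: [619.7, -23.3, 196.8]
orientation: [2.38, 2.05, 0.002]
force: [0.8, -0.7, -4.9]
grip_width: 46.5
grasp_force: 74.9
```

Emit:
apply_moves(steps=[{"ax":0,"ay":0,"az":0,"x":1.6,"y":2.2,"z":0,"grip":1},{"ax":0,"ay":0,"az":0,"x":2.3,"y":3.1,"z":0,"grip":1},{"ax":0,"ay":0,"az":0,"x":2.3,"y":3.1,"z":0,"grip":1},{"ax":0,"ay":0,"az":0,"x":2.3,"y":3.1,"z":0,"grip":1}])

```text
time_s: 13.35
tcp_pos: [652.3, -6.2, 196.0]
orientation: [2.379, 2.051, 0.0]
force: [-1.2, -0.7, -5.4]
grip_width: 46.7
grasp_force: 74.9
```

```bash
python3 -c "
from h import *
go(PUT[3]+[0,0,116])"
```

```text
t 13.35 tcp [652.3  -6.2 196. ] F [-1.2 -0.7 -5.4] w 46.7 shift cm [-0.1  -0.07  8.  ] turn [0.    0.    0.001]
```

Offset is 86.8, so the target TCP is 116.8, a z move of +7.92.

Emit:
apply_moves(steps=[{"ax":0,"ay":0,"az":0,"x":-0.1,"y":-0.05,"z":3,"grip":1},{"ax":0,"ay":0,"az":0,"x":-0.1,"y":-0.05,"z":5.2,"grip":1},{"ax":0,"ay":0,"az":0,"x":-0.1,"y":-0.05,"z":6.4,"grip":1},{"ax":0,"ay":0,"az":0,"x":-0.1,"y":-0.05,"z":7.2,"grip":1},{"ax":0,"ay":0,"az":0,"x":-0.1,"y":-0.05,"z":7.7,"grip":1},{"ax":0,"ay":0,"az":0,"x":-0.1,"y":-0.05,"z":7.9,"grip":1},{"ax":0,"ay":0,"az":0,"x":-0.1,"y":-0.05,"z":7.95,"grip":1},{"ax":0,"ay":0,"az":0,"x":-0.1,"y":-0.05,"z":7.95,"grip":1}])

```text
time_s: 14.02
tcp_pos: [652.0, -7.8, 117.0]
orientation: [2.38, 2.049, 0.001]
force: [-3.7, 0.6, 1.6]
grip_width: 46.9
grasp_force: 75.2
```

Contact force confirms it is on the rack. I'm releasing it and moving on to socket_4.

Emit:
apply_moves(steps=[{"ax":0,"ay":0,"az":0,"x":0,"y":0,"z":0,"grip":0},{"ax":0,"ay":0,"az":0,"x":0,"y":0,"z":0,"grip":0},{"ax":0,"ay":0,"az":0,"x":0,"y":0,"z":0,"grip":0},{"ax":0,"ay":0,"az":0,"x":0,"y":0,"z":0,"grip":0},{"ax":0,"ay":0,"az":0,"x":0,"y":0,"z":0,"grip":0},{"ax":0,"ay":0,"az":0,"x":0,"y":0,"z":-2,"grip":0},{"ax":0,"ay":0,"az":0,"x":0,"y":0,"z":-6,"grip":0},{"ax":0,"ay":0,"az":0,"x":0,"y":0,"z":-8.9,"grip":0}])

```text
time_s: 14.68
tcp_pos: [651.6, -7.8, 206.6]
orientation: [2.381, 2.049, -0.001]
force: [0.1, -0.0, 0.9]
grip_width: 85.4
grasp_force: 0.0
```

Emit:
apply_moves(steps=[{"ax":0,"ay":0,"az":0,"x":-3.3,"y":-2.3,"z":0,"grip":0},{"ax":0,"ay":0,"az":0,"x":-6.6,"y":-4.6,"z":0,"grip":0},{"ax":0,"ay":0,"az":0,"x":-9.9,"y":-6.9,"z":0,"grip":0},{"ax":0,"ay":0,"az":0,"x":-13.2,"y":-9.2,"z":0,"grip":0},{"ax":0,"ay":0,"az":0,"x":-16.5,"y":-11.5,"z":0,"grip":0},{"ax":0,"ay":0,"az":0,"x":-19.8,"y":-13.8,"z":0,"grip":0},{"ax":0,"ay":0,"az":0,"x":-23.1,"y":-16.1,"z":0,"grip":0},{"ax":0,"ay":0,"az":0,"x":-26.4,"y":-18.4,"z":0,"grip":0}])

```text
time_s: 15.35
tcp_pos: [429.0, -242.3, 205.0]
orientation: [2.38, 2.05, 0.001]
force: [0.8, -1.3, -0.1]
grip_width: 85.3
grasp_force: 0.0
```

Emit:
apply_moves(steps=[{"ax":0,"ay":0,"az":0,"x":-3,"y":-1.8,"z":0,"grip":0},{"ax":0,"ay":0,"az":0,"x":-4.1,"y":-2.3,"z":0,"grip":0},{"ax":0,"ay":0,"az":0,"x":-4.1,"y":-2.3,"z":0,"grip":0},{"ax":0,"ay":0,"az":0,"x":-4.1,"y":-2.3,"z":0,"grip":0}])

```text
time_s: 15.68
tcp_pos: [401.6, -278.7, 204.9]
orientation: [2.382, 2.048, 0.001]
force: [0.9, -0.1, -0.6]
grip_width: 85.6
grasp_force: 0.0
```

```bash
python3 -c "
from h import *
look(4,55,'w5')"
```

```text
t 15.68 tcp [ 401.6 -278.7  204.9] F [ 0.9 -0.1 -0.6] w 85.6 shift cm [ 0.06 -0.03 11.99] turn [ 0.001  0.    -0.001]
[ 400.3 -277.8    2. ] 0.79
```

View pics/w5.png

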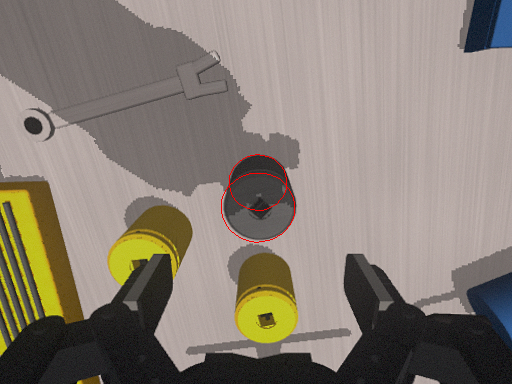

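The outline fits socket_4 at (258,205). Both yellow look-alikes, at (150,245) and (266,300), are clear of the fingers.

Emit:
apply_moves(steps=[{"ax":0,"ay":0,"az":0,"x":0.05,"y":0,"z":4,"grip":0},{"ax":0,"ay":0,"az":0,"x":0.05,"y":0,"z":8,"grip":0},{"ax":0,"ay":0,"az":0,"x":0.05,"y":0,"z":10.8,"grip":0},{"ax":0,"ay":0,"az":0,"x":0.05,"y":0,"z":11.8,"grip":0},{"ax":0,"ay":0,"az":0,"x":0.05,"y":0,"z":11.8,"grip":1},{"ax":0,"ay":0,"az":0,"x":0.05,"y":0,"z":11.8,"grip":1},{"ax":0,"ay":0,"az":0,"x":0.05,"y":0,"z":11.8,"grip":1},{"ax":0,"ay":0,"az":0,"x":0.05,"y":0,"z":11.8,"grip":1}])

```text
time_s: 16.45
tcp_pos: [402.7, -278.2, 88.6]
orientation: [2.378, 2.049, 0.002]
force: [-0.9, -0.4, 4.7]
grip_width: 53.5
grasp_force: 73.0
```

Emit:
apply_moves(steps=[{"ax":0,"ay":0,"az":0,"x":0,"y":0,"z":0,"grip":1},{"ax":0,"ay":0,"az":0,"x":0,"y":0,"z":0,"grip":1},{"ax":0,"ay":0,"az":0,"x":0,"y":0,"z":0,"grip":1},{"ax":0,"ay":0,"az":0,"x":0,"y":0,"z":0,"grip":1}], squeeze=80)

```text
time_s: 16.78
tcp_pos: [402.7, -278.2, 88.6]
orientation: [2.378, 2.049, 0.002]
force: [-1.1, 1.1, 9.5]
grip_width: 53.3
grasp_force: 81.6
```

Emit:
apply_moves(steps=[{"ax":0,"ay":0,"az":0,"x":0,"y":0,"z":-3,"grip":1},{"ax":0,"ay":0,"az":0,"x":0,"y":0,"z":-7,"grip":1},{"ax":0,"ay":0,"az":0,"x":0.5,"y":1,"z":-10.5,"grip":1},{"ax":0,"ay":0,"az":0,"x":3,"y":3.4,"z":-11.5,"grip":1},{"ax":0,"ay":0,"az":0,"x":6,"y":6,"z":-11.5,"grip":1},{"ax":0,"ay":0,"az":0,"x":9,"y":8.6,"z":-11.5,"grip":1},{"ax":0,"ay":0,"az":0,"x":12,"y":11.2,"z":-11.5,"grip":1},{"ax":0,"ay":0,"az":0,"x":15,"y":13.8,"z":-11.5,"grip":1}])

```text
time_s: 17.45
tcp_pos: [561.7, -148.1, 203.2]
orientation: [2.38, 2.05, 0.002]
force: [1.2, -2.4, -6.2]
grip_width: 53.1
grasp_force: 87.9
```

Emit:
apply_moves(steps=[{"ax":0,"ay":0,"az":0,"x":3,"y":2.6,"z":0,"grip":1},{"ax":0,"ay":0,"az":0,"x":6,"y":5.2,"z":0,"grip":1},{"ax":0,"ay":0,"az":0,"x":8,"y":6.9,"z":0,"grip":1},{"ax":0,"ay":0,"az":0,"x":8,"y":6.9,"z":0,"grip":1},{"ax":0,"ay":0,"az":0,"x":8,"y":6.9,"z":0,"grip":1}])

```text
time_s: 17.87
tcp_pos: [641.1, -79.4, 202.3]
orientation: [2.378, 2.053, 0.0]
force: [-1.5, -0.8, -6.3]
grip_width: 53.2
grasp_force: 88.0
```

```bash
python3 -c "
from h import *
go(PUT[4]+[0,0,117])"
```

```text
t 17.87 tcp [641.1 -79.4 202.3] F [-1.5 -0.8 -6.3] w 53.2 shift cm [-0.19 -0.06  8.53] turn [0.    0.    0.003]
```

Emit:
apply_moves(steps=[{"ax":0,"ay":0,"az":0,"x":-0.12,"y":-0.05,"z":3,"grip":1},{"ax":0,"ay":0,"az":0,"x":-0.12,"y":-0.05,"z":5.6,"grip":1},{"ax":0,"ay":0,"az":0,"x":-0.12,"y":-0.05,"z":6.9,"grip":1},{"ax":0,"ay":0,"az":0,"x":-0.12,"y":-0.05,"z":7.7,"grip":1},{"ax":0,"ay":0,"az":0,"x":-0.12,"y":-0.05,"z":8.15,"grip":1},{"ax":0,"ay":0,"az":0,"x":-0.12,"y":-0.05,"z":8.35,"grip":1},{"ax":0,"ay":0,"az":0,"x":-0.12,"y":-0.05,"z":8.4,"grip":1},{"ax":0,"ay":0,"az":0,"x":-0.12,"y":-0.05,"z":8.4,"grip":1}])

```text
time_s: 18.53
tcp_pos: [640.3, -82.5, 118.8]
orientation: [2.38, 2.049, 0.001]
force: [-0.2, 0.5, -6.5]
grip_width: 52.7
grasp_force: 88.2
```

Not quite touching yet, so lower by another 1 mm.

Emit:
apply_moves(steps=[{"ax":0,"ay":0,"az":0,"x":0.08,"y":0,"z":0.05,"grip":1},{"ax":0,"ay":0,"az":0,"x":0.08,"y":0,"z":0.08,"grip":1},{"ax":0,"ay":0,"az":0,"x":0.08,"y":0,"z":0.08,"grip":1}])

```text
time_s: 18.78
tcp_pos: [640.4, -82.4, 118.7]
orientation: [2.38, 2.048, 0.001]
force: [-7.8, -3.2, 11.0]
grip_width: 53.0
grasp_force: 89.2
```

Emit:
apply_moves(steps=[{"ax":0,"ay":0,"az":0,"x":0,"y":0,"z":0,"grip":0},{"ax":0,"ay":0,"az":0,"x":0,"y":0,"z":0,"grip":0},{"ax":0,"ay":0,"az":0,"x":0,"y":0,"z":0,"grip":0},{"ax":0,"ay":0,"az":0,"x":0,"y":0,"z":0,"grip":0},{"ax":0,"ay":0,"az":0,"x":0,"y":0,"z":0,"grip":0},{"ax":0,"ay":0,"az":0,"x":0,"y":0,"z":-2,"grip":0},{"ax":0,"ay":0,"az":0,"x":0,"y":0,"z":-6,"grip":0},{"ax":0,"ay":0,"az":0,"x":0,"y":0,"z":-9,"grip":0}])

```text
time_s: 19.45
tcp_pos: [639.9, -81.7, 208.6]
orientation: [2.381, 2.049, -0.001]
force: [0.6, -0.4, 0.9]
grip_width: 85.3
grasp_force: 0.0
```

Emit:
apply_moves(steps=[{"ax":0,"ay":0,"az":0,"x":0,"y":-3.5,"z":-1,"grip":0},{"ax":0,"ay":0,"az":0,"x":0,"y":-7,"z":-2,"grip":0},{"ax":0,"ay":0,"az":0,"x":0,"y":-10.5,"z":-3,"grip":0},{"ax":0,"ay":0,"az":0,"x":0,"y":-14,"z":-4,"grip":0},{"ax":0,"ay":0,"az":0,"x":0,"y":-17.5,"z":-4,"grip":0},{"ax":0,"ay":0,"az":0,"x":0,"y":-20,"z":-4,"grip":0},{"ax":0,"ay":0,"az":0,"x":0,"y":-20,"z":-4,"grip":0}])

```text
time_s: 20.03
tcp_pos: [438.4, -51.3, 246.9]
orientation: [-2.379, -2.048, -0.001]
force: [-0.1, 1.0, 0.7]
grip_width: 85.5
grasp_force: 0.0
```

```bash
python3 -c "
from h import *
a=snapshot('top')[90:190,130:360]; b=snapshot('side')[120:300,110:270]
a=cv2.resize(a,None,fx=3,fy=3,interpolation=2)[:, :690]; b=cv2.resize(b,None,fx=3,fy=3,interpolation=2)[:540]
cv2.imwrite('pics/f_top.png',a); cv2.imwrite('pics/f_side.png',b)
for c in ('top','side'):
  for l in ('socket_1','end_small','end_large'):
    for d in place_of(c,l):
      if d['centre'][0]>560: print(c,l,np.round(d['centre']),round(d['confidence'],2))
"
```

```text
top socket_1 [652. -12.  28.] 0.77
top socket_1 [639. -81.  31.] 0.73
top socket_1 [672. 141.  30.] 0.67
top socket_1 [665.  71.  33.] 0.65
top end_small [656.  -8.  30.] 0.65
top end_small [688. 210.  28.] 0.63
side socket_1 [662.  70.  29.] 0.7
side socket_1 [657.  -8.  28.] 0.65
side socket_1 [672. 138.  30.] 0.59
side socket_1 [642. -78.  33.] 0.57
side end_small [653.  -7.  30.] 0.71
side end_small [659.  73.  28.] 0.64
side end_small [686. 218.  33.] 0.63
side end_large [ 629. -157.   30.] 0.88
```

View pics/f_top.png

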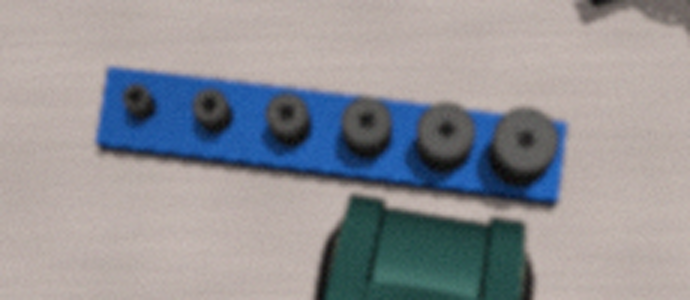

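View pics/f_side.png

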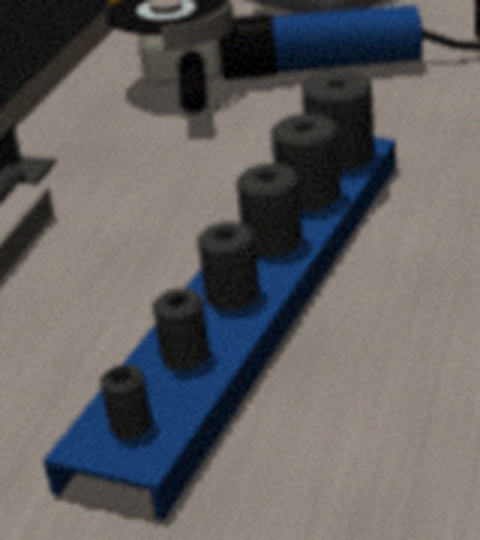

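Both views show all six sockets upright and flat on the rack in rising size, from (138,100) to (525,145) in the top crop. The arm is clear of them.

```bash
python3 -c "
from bench import robot
print(robot.sign_off())"
```

```text
the job is handed in; nothing more can be done
None
```

All four loose sockets are seated on the rack studs in size order between the untouched end sockets, and I handed the job in at about 20 s of the 88 s limit; `sign_off()` returned no verdict.

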